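# Release and push out the photometer's filter slide with a pin tool

### The job

Take the pin tool from its stand, push its pin down on the release button recessed in the photometer's filter slide and, keeping the button down, push the slide out at the front with the pin until it stops at its end and latches there. The depth is found and followed by feel; press the delicate button with no more than about 12 N, push with no more than 20 N, touch the photometer with nothing but the tool, and put the tool back upright in its stand, fully seated, leaving everything else on the bench where it is.

Things in the scene. Friction and masses are not known exactly. Their poses are not given: they have to be found in the camera images.
- photometer: Fixed white bench instrument, 150 (x) x 110 (y) mm. Origin: centre of its underside; its -x is its front, z is up. The rear 60 mm are a block 60 mm high (display and round cover on it to 67 mm). Ahead of it a channel 42 mm wide along x, between side walls 53 mm high, holds the filter slide; a bridge with its top at 55 mm crosses the channel at the front, x from -75 to -59 mm.
- filter_slide (a joint): Travel of the filter slide toward the photometer's -x (front), in m: 0 in, 0.040 end stop; drag about 2 N, 1 mm play when locked. Bare steel bar 90 x 40 x 18 mm, its top 48 mm above the bench, dark front plate. A latch with a tooth about every 8 mm locks it in the next gap whenever the button comes up on the way; let up beyond 0.038, it latches out.
- hole_rim (a point): Centre of the mouth of the round hole in the slide's top, level with that top; it moves with the slide. The hole is 11 mm wide and vertical, its rim has a 1.5 mm chamfer. Slide in, it lies 5 mm ahead (-x) of the photometer's origin. The pin pushes the slide by the hole's front wall.
- button_top (a point): Centre of the top of the release button, a grey plunger 9.6 mm wide in that hole, 4 mm below the rim when up. Spring: 2 N, rising 0.4 N per mm. It frees the slide when 1.6 to 11 mm down: this depth cannot be seen, differs from unit to unit and rises or falls steadily by up to 3 mm along the travel. A hard stop, a sudden rise in force, lies 1.5 mm below it; the button rubs on it a little.
- handle_center (a point): Pin tool, loose, about 60 g, 92 mm long, standing pin down in its stand. This point: middle of its handle, on the axis, 65 mm above the pin's tip. Black square handle 14 x 14 mm, 54 mm long, flats square to x and y here; below it a steel collar 18 mm wide, 6 mm high; then a round steel pin 5 mm in diameter, 32 mm long, round-tipped. z points from tip to handle.
- pin_tip (a point): Tip of the pin tool's pin, at the very end on its axis; same axes as handle_center.
- stand_hole (a point): Centre of the mouth of the hole in the top of the grey tool stand, a fixed block 46 x 46 mm, 42 mm high, on a foot 66 x 66 x 6 mm. The hole is 10 mm wide, 36 mm deep, with a 2 mm chamfer; a seated tool rests with its collar on the block, the middle of its handle 33 mm above this point.
- bottle_a: Bystander: brown reagent bottle with a black cap, 34 mm wide, 78 mm tall. Origin at the centre of its underside.
- bottle_w: Bystander: white reagent bottle with a blue cap, 33 mm wide, 66 mm tall. Origin at the centre of its underside.
- glass_beaker: Bystander: clear beaker, 45 mm wide, 58 mm tall. Origin at the centre of its underside.
- cover_box: Bystander: small cardboard box of cover glasses, 31 x 31 x 20 mm. Origin at the centre of its underside.
- count_timer: Bystander: flat white laboratory timer, 58 x 62 x 20 mm. Origin at the centre of its underside.
- dropper: Bystander: clear plastic dropper lying on the bench, 11 x 128 x 11 mm, its length along y. Origin at the centre of its underside.
Not all that is in view belongs to the job. What is shaped like the part that bears stand_hole but red or turquoise is not meant.

How it is judged:
By the outcome, as a careful person would: the job done as asked, in the order asked, and still so for the second after the job is handed in, with the robot touching nothing.
It also fails if it takes over 72 s, if anything falls off the work surface, if the arm or the gripper's body presses on something with over 40 N, if the wrist force passes 120 N, or if a joint passes its speed limit or range.

### The arm

A 6-joint arm with a two-finger parallel gripper is mounted at the origin on a cart in front of the work surface, level with it; the furniture and walls round the work are solid. World frame = base frame: x ahead of the robot, y to its left, z up, the work surface at z = 0. Lengths are in m, angles in degrees, forces in N, time in s.
With the tool pointing down it reaches from about 0.3 to 0.875 m from the base axis. Payload 6.4 kg.
Tool frame: the origin (TCP) lies on the front face of the gripper's body, between the roots of the fingers; the fingertips stand 73 mm ahead of it and the grasp point (between the pads) lies 54 mm ahead of it; z points along the fingers, y is the line along which they close (so a half turn about z gives the same grasp; the last joint's range is limited). The gripper opens to 85 mm and grips with 20 to 120 N. Pads are 22 mm wide; open, the fingers measure 114 mm over their backs; the gripper's body (76 mm by 85 mm) begins 54 mm behind the grasp point. The pads swing forward as they close: fully open they stand 13 mm farther back than shut.
Start: joints at [-76.965, 10.359, 92.074, -0, 77.567, -11.82], TCP at [0.242, -0.522, 0.304] pointing down, gripper open.
Joint ranges: [-171.53, 171.53], [-51.25, 118.39], [17.06, 147.69], [-65.23, 245.23], [0, 150.52], [-178.68, 178.68]. Speed limits (degrees/s): [147.25, 147.25, 172.46, 180, 180, 180].

### API

Orientations are given as [roll, pitch, yaw] about the fixed x, y, z axes, in that order (R = Rz(yaw) Ry(pitch) Rx(roll)).
In Python, from cell import readout, cams, sign_off gives the robot as it stands.
- The arm moves only by the tool apply_moves, never from a script. Its argument "steps" is one flat list of numbers, 7 for each row, row after row: the opening, from -1 (shut) to 1 (fully open), so that 0 is half open, then the shift along the tool's x, y, z in m, then the turn, a rotation vector about the tool's x, y, z in degrees. A call has 1 to 12 rows; each row shifts and turns the commanded pose from where the row before left it, along the tool's axes as they then stand; what a row does not reach is not made up. A row lasts 1/12 s, in which the tool goes at most 41.7 mm and 7.16 degrees, less where a joint would pass 70% of its speed; a pose out of reach is approached as far as the arm can. A call is refused whole if a number of a shift passes 0.0417 or a number of a turn 7.16, either way. A call with a gripper value outside its range is refused whole. The fingers move at their own pace and stop on an object; "newtons" is the grip in N (left out, the last holds). Time passes only in rows, so rows that do not move let the fingers close. It gives the time, the measured TCP pose, the force, the opening and the grip force at its end, in the units of the state.
- readout.read_state(): the state, without advancing time (a new reading comes with each control period).
- cams.get_image(name): name is "scene" or "side" or "wrist"; returns the picture (384x512x3 uint8, red, green, blue); there is no depth.
- cams.get_calibration(name): a dict with "fovy" (degrees; the focal length in pixels is half the picture's height over the tangent of half this angle, whatever the lens; pixels are square), "cx", "cy" (the principal point, pixels), "pose" (4x4, takes a point from camera to world coordinates). Camera axes: x right, y down, z forward; pixel columns grow to the right and rows downward; lengths in m; the calibration is good to about 2 mm. A picture is of the moment at which its call begins: read the wrist's pose just before it. get_calibration takes no time and is no camera call; for the wrist camera it gives the pose at the moment of the call.
- sign_off(): hands the job in; it is judged then, once.
The state is a dict: "t": time; "joint_pos": joint angles; "dq": joint speeds; "effort": joint torques, N m; "ee_pos": TCP position; "orientation": TCP orientation; "ft_force": force on the tool from outside, world axes, zero at the start; "wrist_torque": the same for the moment, N m; "grip_width": opening from 0.0 (shut) to 1.0 (fully open); "gripper_force": force on a finger pad.
Only numpy, scipy, OpenCV 4.12 (cv2) and the standard library are available. Lean on these libraries where they do the work, as an engineer would, in place of code of your own. Each camera call takes 0.05 s, during which the arm holds its last target. There are 200 camera calls.

## Working session

There is one attempt and no reset: what is moved stays moved. The work goes in short steps, Python scripts to look and compute and a tool call to move; the robot and the scene stay as the last step left them, time stands still between calls to the robot, and variables do not carry over. Pictures are saved under pics/ and viewed, at most 10 in all, crops included, and the job is handed in when it is done.

Besides the shell and the picture viewer there is one more tool, called after ">>>" as name(argument=value, ...) on one line, values as JSON. apply_moves: Moves the arm, as the interface text tells. Its arguments: {"type":"object","properties":{"steps":{"type":"array","items":{"type":"number"}},"newtons":{"type":"number"}},"required":["steps"]}

```bash
mkdir -p pics; ls; python3 - <<'E'
from cell import readout,cams
import cv2,numpy as np
print(readout.read_state())
ims=[]
for n in ["scene","side"]:
    im=cams.get_image(n)[:,:,::-1]; cv2.imwrite(f"pics/{n}0.png",im)
    c=cams.get_calibration(n); print(n,c["fovy"],c["cx"],c["cy"],np.round(c["pose"],4).tolist())
    ims.append(im)
c=cams.get_calibration("wrist");print(c["fovy"],np.round(c["pose"],4).tolist())
cv2.imwrite("pics/wrist0.png",cams.get_image("wrist")[:,:,::-1])
E
```

```text
pics
{'t': 0.0, 'joint_pos': array([-7.69663943e+01,  1.04003424e+01,  9.21325315e+01, -1.26672931e-03,
        7.75674995e+01, -1.18180068e+01]), 'dq': array([-0.04587891,  0.03920533, -0.07536102, -0.0719039 ,  0.02088047,
       -0.04185829]), 'effort': array([ 1.29838886e-04, -4.44883955e+01, -3.51337159e+01, -2.55008408e-04,
        9.14397970e-03,  2.33915705e-05]), 'ee_pos': array([ 0.24158521, -0.5213085 ,  0.30299188]), 'orientation': array([-1.79901501e+02, -1.93465096e-02,  2.48518696e+01]), 'ft_force': array([ 0.54535052,  0.35320236, -0.0583242 ]), 'wrist_torque': array([-0.02379692, -0.02308615, -0.00643207]), 'gripper_force': 0.0, 'grip_width': 1.0009091354871595}
scene 56.87671630814788 259.7952918013905 191.73257247079223 [[-0.7262, -0.2901, 0.6232, -0.0598], [-0.6874, 0.3, -0.6614, 0.8068], [0.0049, -0.9088, -0.4173, 0.4802], [0.0, 0.0, 0.0, 1.0]]
side 53.447726376185294 257.57747779641664 188.78905730934457 [[-0.9307, -0.1973, 0.308, 0.2865], [-0.3657, 0.4843, -0.7948, 0.8351], [0.0077, -0.8524, -0.5229, 0.5073], [0.0, 0.0, 0.0, 1.0]]
59.07621967539608 [[0.4205, -0.8609, -0.2864, 0.3155], [-0.9073, -0.3993, -0.1318, -0.4884], [-0.0008, 0.3153, -0.949, 0.3728], [0.0, 0.0, 0.0, 1.0]]
```

View pics/scene0.png

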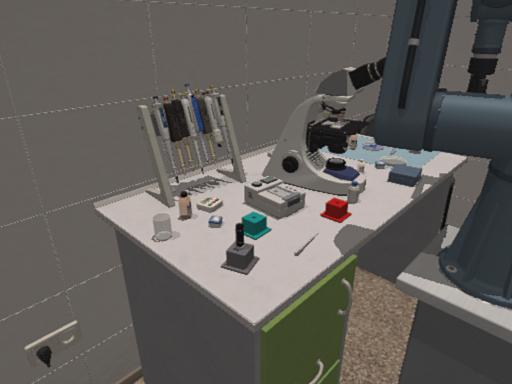

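View pics/side0.png

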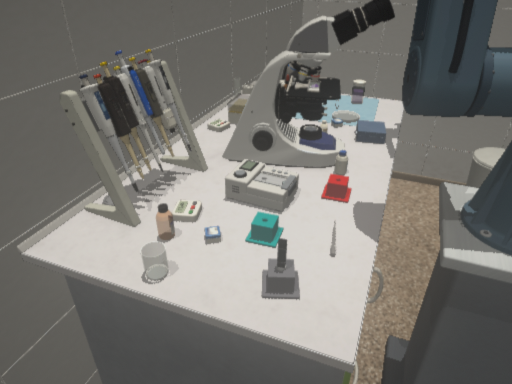

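The scene view shows the grey stand with the black tool at about (240,250), with the red (337,209) and turquoise (256,224) stands as decoys. The photometer is at about (275,195). In the side view the grey stand is at (281,275), turquoise at (265,228), red at (338,187) and the photometer at (262,185). The grey stand holding the tool is the one meant, so next I'll get enlarged crops and rough positions.

```bash
cat > h.py <<'E'
import numpy as np,cv2
from cell import readout,cams
from scipy.spatial.transform import Rotation as R
def ray(c,uv):
    f=192/np.tan(np.radians(c["fovy"]/2)); P=np.array(c["pose"])
    d=P[:3,:3]@np.array([(uv[0]-c["cx"])/f,(uv[1]-c["cy"])/f,1.]); return P[:3,3],d/np.linalg.norm(d)
def plane(c,uv,z):
    o,d=ray(c,uv); return o+d*(z-o[2])/d[2]
def tri(*cu):
    A=0;b=0
    for c,uv in cu:
        o,d=ray(c,uv); M=np.eye(3)-np.outer(d,d); A=A+M; b=b+M@o
    return np.linalg.solve(A,b)
def proj(c,p):
    f=192/np.tan(np.radians(c["fovy"]/2)); P=np.array(c["pose"]); q=P[:3,:3].T@(np.array(p)-P[:3,3])
    return np.array([c["cx"]+f*q[0]/q[2],c["cy"]+f*q[1]/q[2]])
def cal(n): return cams.get_calibration(n)
E
python3 - <<'E'
from h import *
S,D=cal("scene"),cal("side")
for n,a,b in [("tooltop",(240,225),(282,240)),("photo",(274,195),(262,185)),("red",(337,204),(338,182)),("turq",(256,219),(265,222))]:
    print(n,tri((S,a),(D,b)).round(3))
for n,u in [("bottle_a",(186,218)),("beaker",(163,238)),("box",(216,222)),("timer",(210,205)),("dropper",(307,244)),("bw",(353,200))]: print(n,plane(S,u,0).round(3))
a=cv2.imread("pics/scene0.png");b=cv2.imread("pics/side0.png")
x=cv2.resize(a[170:275,200:330],None,fx=3,fy=3,interpolation=2); y=cv2.resize(b[150:300,215:345],None,fx=3,fy=3,interpolation=2)
h=max(len(x),len(y)); x=cv2.copyMakeBorder(x,0,h-len(x),0,0,0)
cv2.imwrite("pics/c1.png",np.hstack([x,y]))
E
```

```text
tooltop [0.43  0.348 0.094]
photo [0.566 0.082 0.028]
red [0.395 0.007 0.032]
turq [0.507 0.22  0.026]
bottle_a [0.685 0.316 0.   ]
beaker [0.641 0.418 0.   ]
box [0.607 0.273 0.   ]
timer [0.699 0.219 0.   ]
dropper [0.362 0.189 0.   ]
bw [ 0.408 -0.11   0.   ]
```

View pics/c1.png

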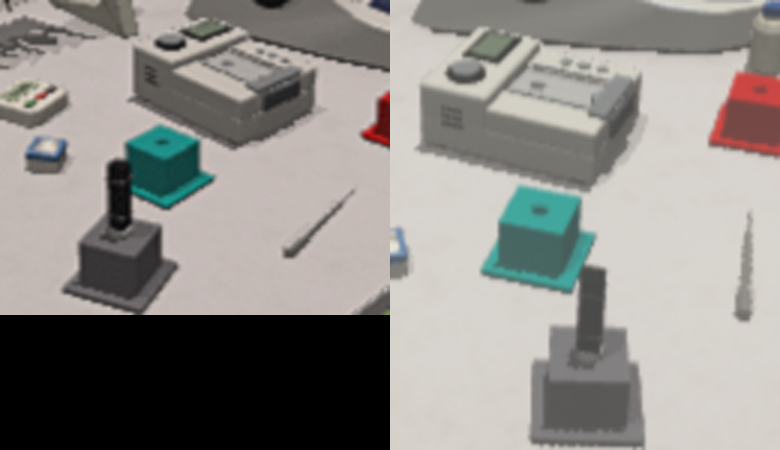

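The crops show the grey stand at scene crop (120,255) and side crop (585,380), with the tool standing in it. The turquoise and red blocks have empty holes and are decoys, so grey with the black tool is confirmed. The photometer's front faces the robot (-x). Before sweeping the arm across, I'll check where the microscope is.

```bash
python3 - <<'E'
from h import *
S,D=cal("scene"),cal("side")
for n,a,b in [("eyepiece tip",(383,70),(391,12)),("eyepiece root",(352,80),(340,27)),("foot near",(360,187),(343,158)),("bw cap",(354,184),(343,154)),("head top",(345,75),(320,22)),("objective",(345,115),(358,90))]:
    print(n,tri((S,a),(D,b)).round(3))
# photometer corners
print(plane(S,(315/3+200,98/3+170),.05).round(4),plane(S,(233/3+200,145/3+170),0).round(4),plane(S,(133/3+200,92/3+170),0).round(4))
E
```

```text
eyepiece tip [ 0.344 -0.056  0.401]
eyepiece root [ 0.453 -0.106  0.361]
foot near [ 0.41  -0.148  0.027]
bw cap [ 0.406 -0.1    0.057]
head top [ 0.515 -0.172  0.362]
objective [0.373 0.057 0.287]
[0.4449 0.0912 0.05  ] [0.4992 0.1403 0.    ] [0.6463 0.1266 0.    ]
```

View pics/wrist0.png

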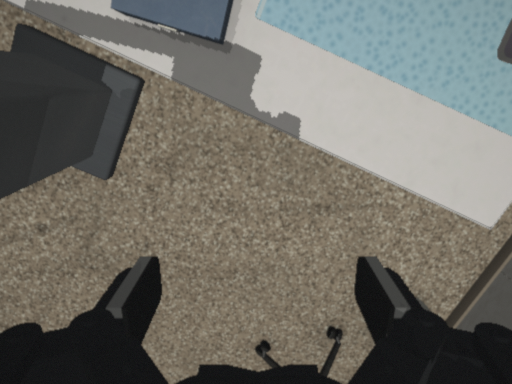

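The wrist view shows the floor and the cart area, with nothing of the job in it. The microscope's eyepiece at about (0.34,-0.06,0.40) is in the path, so I'll go up and over while turning to yaw 90.

>>> apply_moves(steps=[1, 0, 0, -0.032, 0, 0, -7.15, 1, 0, 0, -0.032, 0, 0, -7.15, 1, 0, 0, -0.032, 0, 0, -7.15, 1, 0, 0, -0.032, 0, 0, -7.15, 1, 0, 0, -0.032, 0, 0, -7.15, 1, 0, 0, -0.032, 0, 0, -7.15, 1, 0, 0, -0.032, 0, 0, -7.15, 1, 0, 0, -0.032, 0, 0, -7.15, 1, 0, 0, -0.032, 0, 0, -7.15, 1, 0, 0, -0.032, 0, 0, -0.8])

```text
t: 0.98
ee_pos: [0.2416, -0.5214, 0.6252]
orientation: [-180.0, -0.0, 90.4]
ft_force: [-0.5, -0.6, 0.3]
grip_width: 1.005
gripper_force: 0.0
```

>>> apply_moves(steps=[1, 0.0356, 0.0171, 0, 0, 0, 0, 1, 0.0356, 0.0171, 0, 0, 0, 0, 1, 0.0356, 0.0171, 0, 0, 0, 0, 1, 0.0356, 0.0171, 0, 0, 0, 0, 1, 0.0356, 0.0171, 0, 0, 0, 0, 1, 0.0356, 0.0171, 0, 0, 0, 0, 1, 0.0356, 0.0171, 0, 0, 0, 0, 1, 0.0356, 0.0171, 0, 0, 0, 0, 1, 0.0356, 0.0171, 0, 0, 0, 0, 1, 0.0356, 0.0171, 0, 0, 0, 0, 1, 0.0356, 0.0171, 0, 0, 0, 0, 1, 0.0356, 0.0171, 0, 0, 0, 0])

```text
t: 1.98
ee_pos: [0.4471, -0.0925, 0.6238]
orientation: [180.0, 0.0, 90.0]
ft_force: [1.1, -0.4, 0.4]
grip_width: 1.002
gripper_force: 0.0
```

>>> apply_moves(steps=[1, 0.0356, 0.0171, 0, 0, 0, 0, 1, 0.0356, 0.0171, 0, 0, 0, 0, 1, 0.0356, 0.0171, 0, 0, 0, 0, 1, 0.0356, 0.0171, 0, 0, 0, 0, 1, 0.0356, 0.0171, 0, 0, 0, 0, 1, 0.0356, 0.0171, 0, 0, 0, 0, 1, 0, 0, 0.04, 0, 0, 0, 1, 0, 0, 0.04, 0, 0, 0, 1, 0, 0, 0.04, 0, 0, 0, 1, 0, 0, 0.04, 0, 0, 0, 1, 0, 0, 0.04, 0, 0, 0, 1, 0, 0, 0.04, 0, 0, 0])

```text
t: 2.98
ee_pos: [0.5489, 0.1192, 0.3818]
orientation: [-180.0, -0.0, 90.0]
ft_force: [-0.3, 0.6, 0.3]
grip_width: 1.002
gripper_force: 0.0
```

```bash
python3 - <<'E'
from h import *
s=readout.read_state();print(s["t"],s["ee_pos"],s["orientation"],s["joint_pos"].round(1),s["dq"].round(1))
c=cal("wrist"); im=cams.get_image("wrist")[:,:,::-1]; cv2.imwrite("pics/w1.png",im); np.save("w1.npy",c,allow_pickle=True)
print(proj(c,(0.56,0.09,.048)), proj(c,(0.43,0.348,.1)))
E
```

```text
2.9833 [0.54891043 0.11924285 0.38175697] [-1.79984311e+02 -5.04084162e-04  9.00218408e+01] [ 0.2  5.5 88.5  0.  86.   0.1] [ -0.2  12.8  40.2   0.  -53.1  -0. ]
[266.43941918 171.43213866] [ 116.74738756 -107.70831069]
```

View pics/w1.png

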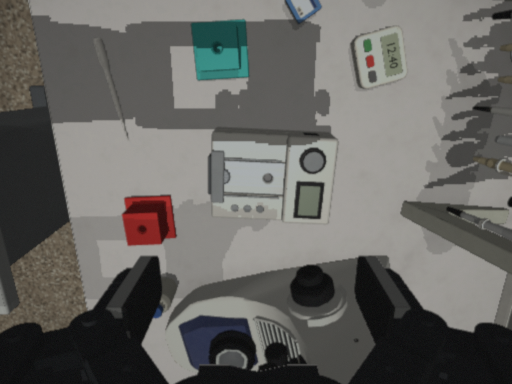

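The wrist view shows the photometer at cols 211-336 and rows 133-222. The display and cover are on the +x side and the front is at the left, col 212. The button hole is at (268,178), and a second dark spot lies near the bridge at (227,177). At 5 mm ahead of the centre (col 274), the hole at 268 fits. I'll move closer, let the arm settle and measure.

>>> apply_moves(steps=[1, 0.003, 0, 0.033, 0, 0, 0, 1, 0.003, 0, 0.033, 0, 0, 0, 1, 0.003, 0, 0.033, 0, 0, 0, 1, 0.003, 0, 0.033, 0, 0, 0, 1, 0, 0, 0, 0, 0, 0, 1, 0, 0, 0, 0, 0, 0, 1, 0, 0, 0, 0, 0, 0])

```text
t: 3.62
ee_pos: [0.5508, 0.131, 0.2545]
orientation: [179.8, 0.0, 90.0]
ft_force: [0.4, -0.9, -0.2]
grip_width: 1.002
gripper_force: 0.0
```

```bash
python3 - <<'E'
from h import *
s=readout.read_state();print(s["t"],s["ee_pos"],s["dq"].round(1))
c=cal("wrist"); im=cams.get_image("wrist")[:,:,::-1]; cv2.imwrite("pics/w2.png",im); np.save("w2.npy",c,allow_pickle=True)
u=proj(c,(0.555,0.082,.05)).astype(int);print(u)
a=im[max(0,u[1]-75):u[1]+75,u[0]-100:u[0]+100]; print(max(0,u[1]-75),u[0]-100)
cv2.imwrite("pics/w2c.png",cv2.resize(a,None,fx=4,fy=4,interpolation=2))
E
```

```text
3.6167 [0.55076463 0.13100421 0.25447825] [-0.1 -1.3 -1.  -0.  -0.5  0.1]
[261 231]
156 161
```

View pics/w2c.png

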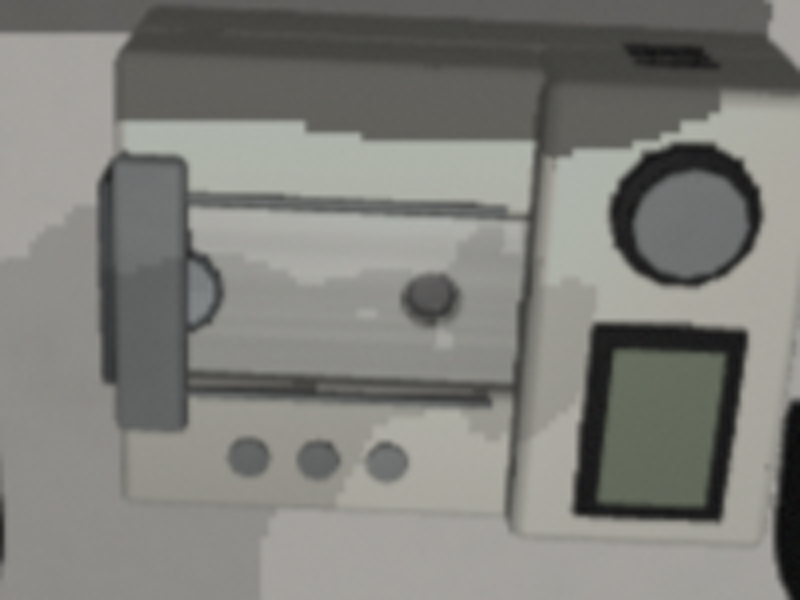

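The crop shows the button hole at crop (431,298), full pixel (268.8,230.5). The round spot beside the bridge at crop (205,292) is only a half-covered disc. The bridge is at crop cols 118-186, and the block's front edge runs from (548,85) to (512,535).

```bash
python3 - <<'E'
from h import *
c=np.load("w2.npy",allow_pickle=True).item()
F=lambda u,v,z:plane(c,(161+u/4,156+v/4),z)
def seg(n,a,b,z):
    p,q=F(*a,z),F(*b,z); d=q-p; print(n,p.round(4),q.round(4),"len",np.linalg.norm(d).round(4),"ang",np.degrees(np.arctan2(d[1],d[0])).round(2))
seg("bridge rear",(187,160),(187,428),.055)
seg("bridge top/left",(118,158),(118,430),.055)
seg("block front",(548,85),(512,535),.060)
seg("block right",(512,535),(765,545),.060)
seg("right wall lower",(123,498),(510,514),.053)
seg("left wall upper",(118,60),(545,80),.053)
seg("display left",(595,325),(575,515),.063)
im=cv2.imread("pics/w2.png")
g=cv2.cvtColor(im,cv2.COLOR_BGR2GRAY)[210:250,250:290]
m=(g<100).astype(np.uint8); n,l,st,ce=cv2.connectedComponentsWithStats(m)
for i in range(1,n):
    if st[i,4]>20: print(st[i],ce[i]+[250,210],"rim",plane(c,ce[i]+[250,210],.046).round(4))
for z in (.048,.044): print("hole",z,plane(c,(268.75,230.5),z).round(4))
S,D=cal("scene"),cal("side")
# cross-check in fixed cams
h=plane(c,(268.75,230.5),.048);print(proj(S,h),proj(D,h),"crop",(proj(S,h)-[200,170])*3,(proj(D,h)-[215,150])*3+[390,0])
E
```

```text
bridge rear [0.5096 0.1168 0.055 ] [0.5067 0.0529 0.055 ] len 0.064 ang -92.66
bridge top/left [0.4952 0.1173 0.055 ] [0.4911 0.0524 0.055 ] len 0.065 ang -93.58
block front [0.5843 0.1346 0.06  ] [0.5802 0.028  0.06  ] len 0.1067 ang -92.23
block right [0.5802 0.028  0.06  ] [0.6381 0.0252 0.06  ] len 0.058 ang -2.77
right wall lower [0.4907 0.0334 0.053 ] [0.5803 0.0288 0.053 ] len 0.0897 ang -2.87
left wall upper [0.4961 0.1381 0.053 ] [0.5846 0.1337 0.053 ] len 0.0886 ang -2.83
display left [0.596  0.0823 0.063 ] [0.5938 0.0353 0.063 ] len 0.0471 ang -92.66
[ 12  15  14  13 128] [268.375     230.5078125] rim [0.5613 0.0807 0.046 ]
hole 0.048 [0.5616 0.0816 0.048 ]
hole 0.044 [0.5617 0.0798 0.044 ]
[275.08213058 190.01678009] [264.19869875 177.34337603] crop [225.24639173  60.05034027] [537.59609624  82.03012808]
```

>>> apply_moves(steps=[1, 0.0305, -0.0151, -0.002, 0, 0, 0, 1, 0.0305, -0.0151, -0.002, 0, 0, 0, 1, 0.0305, -0.0151, -0.002, 0, 0, 0, 1, 0.0305, -0.0151, -0.002, 0, 0, 0, 1, 0.0305, -0.0151, -0.002, 0, 0, 0, 1, 0.0305, -0.0151, -0.002, 0, 0, 0, 1, 0.0305, -0.0151, -0.002, 0, 0, 0, 1, 0.0305, -0.0151, -0.002, 0, 0, 0, 1, 0, 0, 0, 0, 0, 0, 1, 0, 0, 0, 0, 0, 0, 1, 0, 0, 0, 0, 0, 0])

```text
t: 4.58
ee_pos: [0.4295, 0.3753, 0.27]
orientation: [179.8, -0.1, 90.0]
ft_force: [-0.4, -0.1, -1.2]
grip_width: 1.001
gripper_force: 0.0
```

```bash
python3 - <<'E'
from h import *
s=readout.read_state();print(s["t"],s["ee_pos"],s["dq"].round(1))
c=cal("wrist"); im=cams.get_image("wrist")[:,:,::-1]; cv2.imwrite("pics/w3.png",im); np.save("w3.npy",c,allow_pickle=True)
u=proj(c,(0.43,0.348,.08)).astype(int);print(u)
r0,c0=max(0,u[1]-75),u[0]-100
a=im[r0:u[1]+75,c0:c0+200]; print(r0,c0)
cv2.imwrite("pics/w3c.png",cv2.resize(a,None,fx=4,fy=4,interpolation=2))
E
```

```text
4.5833 [0.42946367 0.37527878 0.2699547 ] [-1.7  0.4  0.9 -0.  -0.2  0.1]
[257 214]
139 157
```

View pics/w3c.png

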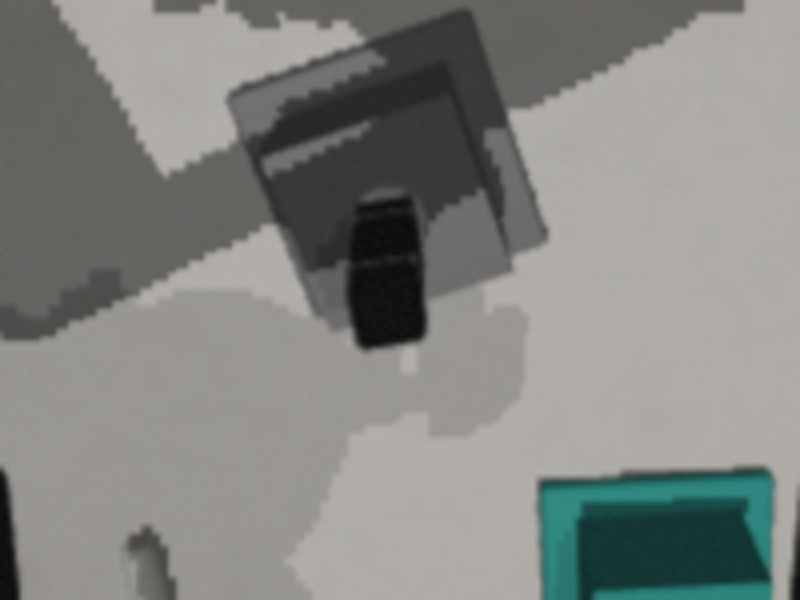

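The crop shows the grey stand, rotated, with its foot corners at crop (228,95), (468,10), (548,240) and (335,328). The handle's top face is at about (350..427, 258..348) and turned by a smaller angle. I'll compute both.

```bash
python3 - <<'E'
from h import *
c=np.load("w3.npy",allow_pickle=True).item()
F=lambda u,v,z:plane(c,(157+u/4,139+v/4),z)
foot=np.array([F(*p,.006) for p in [(228,95),(468,10),(548,240),(335,328)]]);print(foot.round(4))
def ang(a,b): d=b-a; return np.degrees(np.arctan2(d[1],d[0])).round(2)
print("foot",ang(foot[0],foot[1]),ang(foot[1],foot[2]),ang(foot[2],foot[3]), np.linalg.norm(foot[1]-foot[0]),"center by diag",((foot[0]+foot[2])/2).round(4))
top=np.array([F(*p,.042) for p in [(262,160),(447,92),(512,270)]])
print("block",ang(top[0],top[1]),ang(top[1],top[2]),np.linalg.norm(np.diff(top,axis=0),axis=1),((top[0]+top[2])/2).round(4))
im=cv2.imread("pics/w3.png"); g=cv2.cvtColor(im,cv2.COLOR_BGR2GRAY)
roi=cv2.resize(g[139:289,157:357],None,fx=4,fy=4,interpolation=2)
m=(roi<35).astype(np.uint8); n,l,st,ce=cv2.connectedComponentsWithStats(m)
for i in range(1,n):
    if st[i,4]>800: print(st[i],ce[i])
S,D=cal("scene"),cal("side")
# top-face part: fit lines to left/right/bottom edges
k=np.argmax([st[i,4] if 340<ce[i][0]<440 and 180<ce[i][1]<360 else 0 for i in range(n)])
lo=(l==k); lo[:275]=0
cn=max(cv2.findContours(lo.astype(np.uint8),cv2.RETR_EXTERNAL,cv2.CHAIN_APPROX_NONE)[0],key=len)[:,0]
print("rect",cv2.minAreaRect(cn))
for r in range(215,350,10):
    q=np.where(l[r]==k)[0]; print(r,q.min(),q.max(),end=" | ")
print()
for q in range(355,430,8):
    w=np.where(l[:,q]==k)[0]; print(q,w.min(),w.max(),end=" | ")
T=np.array([F(*p,.102) for p in [(349,268),(421,259),(427,337),(360,348)]]);print(T.round(4),ang(T[0],T[1]),ang(T[1],T[2]),ang(T[3],T[2]),T.mean(0).round(4))
E
```

```text
[[0.3865 0.3743 0.006 ]
 [0.4468 0.3959 0.006 ]
 [0.4687 0.3354 0.006 ]
 [0.4126 0.3104 0.006 ]]
foot 19.71 -70.09 -156.01 0.0640031023406407 center by diag [0.4276 0.3549 0.006 ]
block 20.72 -69.82 [0.04506997 0.04572196] [0.4273 0.3543 0.042 ]
[ 349  199   74  147 9076] [385.28922433 273.61888497]
[   0  475   17  125 1312] [  5.52591463 550.78506098]
rect ((399.49993896484375, 436.99993896484375), (798.9998779296875, 323.99993896484375), -0.0)
215 0 799 | 225 0 799 | 235 0 799 | 245 0 799 | 255 0 799 | 265 0 799 | 275 0 799 | 285 0 799 | 295 0 799 | 305 0 799 | 315 0 799 | 325 0 799 | 335 0 799 | 345 0 799 | 
355 0 599 | 363 0 599 | 371 0 599 | 379 0 599 | 387 0 599 | 395 0 599 | 403 0 599 | 411 0 599 | 419 0 599 | 427 0 599 | [[0.4202 0.3643 0.102 ]
 [0.4337 0.3661 0.102 ]
 [0.4349 0.3502 0.102 ]
 [0.4221 0.348  0.102 ]] 7.57 -85.59 10.09 [0.4277 0.3572 0.102 ]
```

Stand centre is about (0.4275,0.3546) at yaw about 20°. The handle's axis is about (0.4277,0.3565) with its flats at about 8°. I'll align to yaw 98 and go down to a TCP height of about 0.134.

>>> apply_moves(steps=[1, -0.0193, -0.0019, 0, 0, 0, -4, 1, 0, 0, 0.02, 0, 0, -4, 1, 0, 0, 0.025, 0, 0, 0, 1, 0, 0, 0.025, 0, 0, 0, 1, 0, 0, 0.025, 0, 0, 0, 1, 0, 0, 0.025, 0, 0, 0, 1, 0, 0, 0.016, 0, 0, 0, 1, 0, 0, 0, 0, 0, 0, 1, 0, 0, 0, 0, 0, 0])

```text
t: 5.38
ee_pos: [0.4273, 0.3546, 0.1317]
orientation: [-179.9, 0.0, 97.9]
ft_force: [-0.0, -0.3, 0.9]
grip_width: 1.003
gripper_force: 0.0
```

```bash
python3 - <<'E'
from h import *
s=readout.read_state();print(s["t"],s["ee_pos"],s["orientation"])
c=cal("wrist"); im=cams.get_image("wrist")[:,:,::-1]; cv2.imwrite("pics/w4.png",im)
np.save("w4.npy",c,allow_pickle=True)
im2=cams.get_image("scene")[:,:,::-1];cv2.imwrite("pics/s4.png",im2)
cv2.imwrite("pics/w4c.png",np.hstack([im[:,60:460],cv2.resize(im2[190:290,190:290],(384,384))]))
E
```

```text
5.3833 [0.42725991 0.35458399 0.13169108] [-1.79917285e+02  3.80246277e-02  9.78944421e+01]
```

View pics/w4c.png

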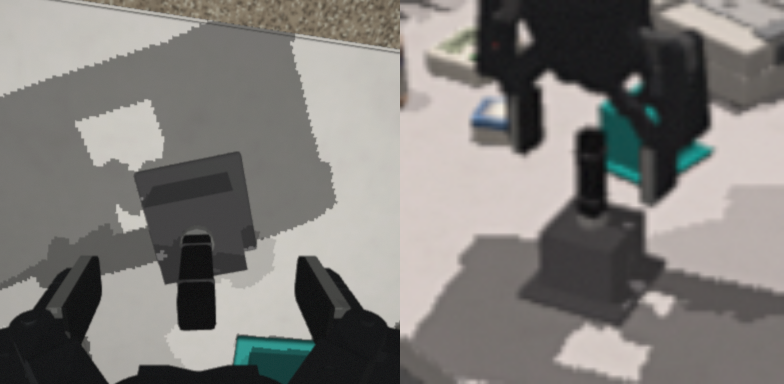

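The view shows the handle upright and square, centred between the open fingers at col ~256 full. Its top face spans rows 282-328. I'll check its offset along the tool's x.

```bash
python3 - <<'E'
from h import *
s=readout.read_state(); c=np.load("w4.npy",allow_pickle=True).item()
M=R.from_euler("xyz",s["orientation"],degrees=True).as_matrix()
for uv in [(256,282),(256,328),(256,305),(239,305),(275,305)]:
    p=plane(c,uv,.102); print(uv,p.round(4),(M.T@(p-s["ee_pos"])).round(4))
p=plane(c,(256,258),.048)
g=s["ee_pos"]+M@[0,0,.054]; print("grasp proj",proj(c,g), "collar",[ (M.T@(plane(c,(256,r),.048)-s["ee_pos"])).round(4) for r in (230,)])
E
```

```text
(256, 282) [0.4247 0.3687 0.102 ] [ 0.0134 -0.0017  0.0315]
(256, 328) [0.4273 0.3498 0.102 ] [-0.0057 -0.0018  0.0315]
(256, 305) [0.426  0.3595 0.102 ] [ 0.0041 -0.0018  0.0315]
(239, 305) [0.4201 0.3587 0.102 ] [ 0.0041 -0.0077  0.0315]
(275, 305) [0.4325 0.3604 0.102 ] [0.0041 0.0049 0.0316]
grasp proj [260.70406832 278.7935456 ] collar [array([ 0.0074, -0.0022,  0.0855])]
```

>>> apply_moves(steps=[1, 0.001, -0.0018, -0.001, 0, 0, 0, -1, 0, 0, 0, 0, 0, 0, -1, 0, 0, 0, 0, 0, 0, -1, 0, 0, 0, 0, 0, 0, -1, 0, 0, 0, 0, 0, 0, -1, 0, 0, 0, 0, 0, 0, -1, 0, 0, 0, 0, 0, 0, -1, 0, 0, 0, 0, 0, 0, -1, 0, 0, 0, 0, 0, 0, -1, 0, 0, 0, 0, 0, 0, -1, 0, 0, 0, 0, 0, 0, -1, 0, 0, 0, 0, 0, 0], newtons=70)

```text
t: 6.48
ee_pos: [0.4249, 0.3566, 0.133]
orientation: [180.0, -0.0, 98.0]
ft_force: [-0.3, 0.0, 2.9]
grip_width: 0.152
gripper_force: 68.1
```

>>> apply_moves(steps=[-1, 0, 0, -0.01, 0, 0, 0, -1, 0, 0, -0.02, 0, 0, 0, -1, 0, 0, -0.025, 0, 0, 0, -1, 0, 0, -0.025, 0, 0, 0, -1, 0, 0, -0.03, 0, 0, 0, -1, 0, 0, 0, 0, 0, 0, -1, 0, 0, 0, 0, 0, 0, -1, 0, 0, 0, 0, 0, 0])

```text
t: 7.15
ee_pos: [0.4244, 0.3563, 0.2427]
orientation: [-180.0, 0.0, 98.0]
ft_force: [-0.1, 0.0, -1.9]
grip_width: 0.152
gripper_force: 69.3
```

```bash
python3 - <<'E'
from h import *
s=readout.read_state();print(s["t"],s["ee_pos"],s["ft_force"],s["grip_width"])
c=cal("wrist"); im=cams.get_image("wrist")[:,:,::-1]; cv2.imwrite("pics/w5.png",im)
np.save("w5.npy",[c,s],allow_pickle=True)
a=cams.get_image("scene")[:,:,::-1];cv2.imwrite("pics/s5.png",a)
b=cams.get_image("side")[:,:,::-1];cv2.imwrite("pics/d5.png",b)
tip=s["ee_pos"]-[0,0,.123]
S,D=cal("scene"),cal("side")
out=[]
for n,q,k in ((im,c,"w"),(a,S,"s"),(b,D,"d")):
    u=proj(q,tip); r0,c0=int(u[1])-30,int(u[0])-22; print(k,u.round(1),"origin",c0,r0)
    out.append(cv2.resize(n[r0:r0+60,c0:c0+44],None,fx=6,fy=6,interpolation=2))
cv2.imwrite("pics/tip5.png",np.hstack(out))
E
```

```text
7.15 [0.42442711 0.35631854 0.24269059] [-0.1029456   0.04565717 -1.90593904] 0.15197915874975707
w [257.7 215.2] origin 235 185
s [239.1 216.3] origin 217 186
d [284.3 232.2] origin 262 202
```

View pics/tip5.png

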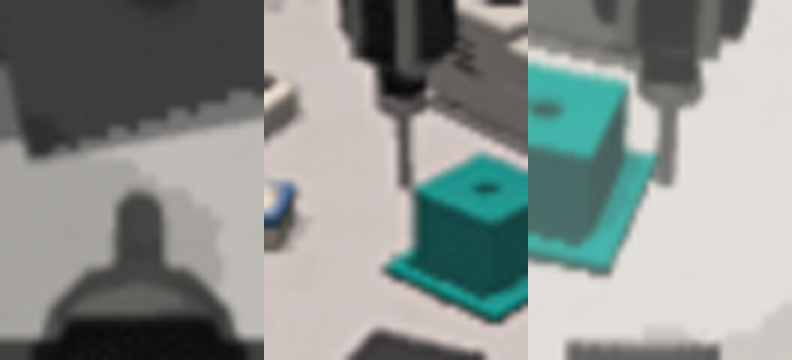

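The crops show the pin tip at wrist (258.2,216.7), scene (240.3,217.2) and side (285.0,232.8), close to where I predicted. The pin is vertical.

```bash
python3 - <<'E'
from h import *
c,s=np.load("w5.npy",allow_pickle=True); S,D=cal("scene"),cal("side")
M=R.from_euler("xyz",s["orientation"],degrees=True).as_matrix()
W=(c,(258.2,216.7));A=(S,(240.3,217.2));B=(D,(285,232.8))
for n,x in (("WAB",(W,A,B)),("AB",(A,B))):
    p=tri(*x);print(n,p.round(4),(M.T@(p-s["ee_pos"])).round(4))
p=plane(*W,s["ee_pos"][2]-.1235);print("W",p.round(4),(M.T@(p-s["ee_pos"])).round(4))
E
```

```text
WAB [0.4244 0.3534 0.1163] [-0.0028 -0.0003  0.1264]
AB [0.4239 0.3535 0.1166] [-0.0027 -0.0008  0.1261]
W [0.4249 0.3552 0.1192] [-0.0012  0.0004  0.1235]
```

```bash
python3 - <<'E'
from h import *
S,D=cal("scene"),cal("side")
for n,a,b in (("knob",(290,163),(263,140)),("stage/black",(338,135),(308,95)),("limb top",(318,98),(290,52)),("top",(345,75),(317,25))):
    p=tri((S,a),(D,b)); print(n,p.round(3),proj(S,p)-a,proj(D,p)-b)
c=np.load("w1.npy",allow_pickle=True).item()
print([plane(c,u,z).round(3) for u,z in (((290,262),0),((310,280),.05),((310,280),.1),((172,300),.05))])
E
```

```text
knob [ 0.616 -0.052  0.083] [-0.12952067  0.35055053] [ 0.09387152 -0.44272658]
stage/black [ 0.54  -0.208  0.165] [ 0.31774065 -1.09104401] [-0.23479308  1.31889152]
limb top [ 0.576 -0.129  0.293] [ 0.40013051 -1.85217484] [-0.31178581  2.33425018]
top [ 0.526 -0.19   0.356] [ 0.09609957 -0.42097963] [-0.08817867  0.52355366]
[array([ 0.598, -0.065,  0.   ]), array([ 0.621, -0.063,  0.05 ]), array([ 0.612, -0.031,  0.1  ]), array([ 0.429, -0.096,  0.05 ])]
```

>>> apply_moves(steps=[-1, 0, 0, 0, 0, 0, 5.35, -1, 0, 0, 0, 0, 0, 5.35, -1, -0.0333, 0.01875, 0, 0, 0, 0, -1, -0.0333, 0.01875, 0, 0, 0, 0, -1, -0.0333, 0.01875, 0, 0, 0, 0, -1, -0.0333, 0.01875, 0, 0, 0, 0, -1, -0.0333, 0.01875, 0, 0, 0, 0])

```text
t: 7.88
ee_pos: [0.5105, 0.1842, 0.2417]
orientation: [-179.9, 0.0, 87.3]
ft_force: [0.2, 0.2, -0.8]
grip_width: 0.154
gripper_force: 69.3
```

>>> apply_moves(steps=[-1, -0.0333, 0.01875, 0, 0, 0, 0, -1, -0.0333, 0.01875, 0, 0, 0, 0, -1, -0.0333, 0.01875, 0, 0, 0, 0, -1, 0, 0, 0.02, 0, 0, 0, -1, 0, 0, 0.02, 0, 0, 0, -1, 0, 0, 0.012, 0, 0, 0, -1, 0, 0, 0, 0, 0, 0, -1, 0, 0, 0, 0, 0, 0, -1, 0, 0, 0, 0, 0, 0])

```text
t: 8.63
ee_pos: [0.5624, 0.0839, 0.1915]
orientation: [180.0, 0.0, 87.4]
ft_force: [0.3, -1.0, -0.1]
grip_width: 0.15
gripper_force: 69.3
```

```bash
python3 - <<'E'
from h import *
s=readout.read_state();print(s["t"],s["ee_pos"],s["orientation"],s["ft_force"])
c=cal("wrist"); im=cams.get_image("wrist")[:,:,::-1]; cv2.imwrite("pics/w6.png",im)
np.save("w6.npy",[c,s],allow_pickle=True)
M=R.from_euler("xyz",s["orientation"],degrees=True).as_matrix()
print("pred tip",proj(c,s["ee_pos"]+M@[-.0012,.0004,.1235]),"hole",proj(c,(.5617,.0817,.048)))
im2=cams.get_image("side")[:,:,::-1];im3=cams.get_image("scene")[:,:,::-1]
cv2.imwrite("pics/w6c.png",np.hstack([cv2.resize(im[160:280,200:320],(480,480),interpolation=2),np.vstack([cv2.resize(q,(240,240),interpolation=2) for q in (im2[145:205,230:290],im3[155:215,245:305])])]))
for n in("side","scene"): print(n,proj(cal(n),(.5617,.0817,.048)))
E
```

```text
8.6333 [0.56236657 0.08385549 0.19145884] [1.79967102e+02 2.93772517e-04 8.73583484e+01] [ 0.33137804 -0.95881864 -0.14515984]
pred tip [257.86398447 216.86985434] hole [256.26877111 206.68706171]
side [264.13853791 177.3472865 ]
scene [275.03316004 190.01164509]
```

View pics/w6c.png

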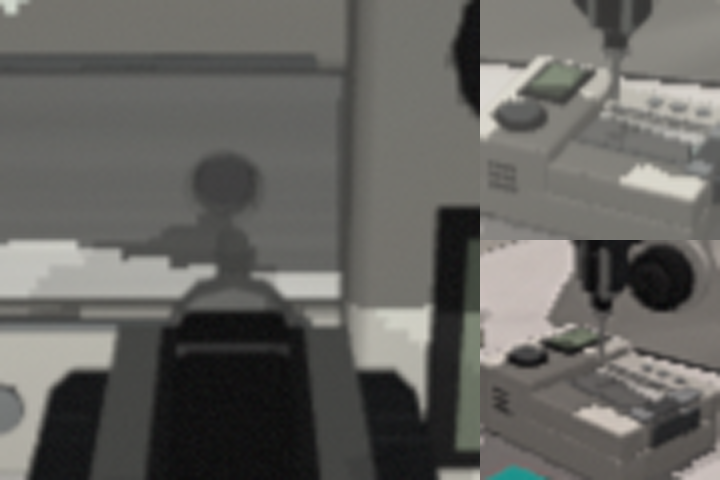

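The wrist crop shows the hole at (256.3,205.8) and the pin tip just behind it at about (258.2,216), so the pin is about 1 mm off in x. I'll correct that and enter the mouth.

>>> apply_moves(steps=[-1, 0, -0.001, 0.005, 0, 0, 0, -1, 0, 0, 0.007, 0, 0, 0, -1, 0, 0, 0.006, 0, 0, 0, -1, 0, 0, 0.004, 0, 0, 0, -1, 0, 0, 0, 0, 0, 0, -1, 0, 0, 0, 0, 0, 0])

```text
t: 9.28
ee_pos: [0.5608, 0.0834, 0.1682]
orientation: [-179.9, -0.0, 87.3]
ft_force: [-0.5, -0.2, -0.7]
grip_width: 0.151
gripper_force: 69.3
```

```bash
cat >> h.py <<'E'
def feel(n=4):
    L=[]
    for _ in range(n):
        s=readout.read_state(); L.append(np.r_[s["ft_force"],s["ee_pos"]]); cams.get_image("wrist")
    s=readout.read_state(); L.append(np.r_[s["ft_force"],s["ee_pos"]]); L=np.array(L)
    print("t %.2f"%s["t"],"F",L[:,:3].mean(0).round(2),"pos",L[:,3:].mean(0).round(4),"Fz",L[:,2].round(1),s["orientation"].round(2))
E
python3 -c "from h import *;feel()"
```

```text
t 9.48 F [-0.17 -0.18 -0.19] pos [0.5612 0.0834 0.1688] Fz [-0.7  0.6 -0.4  0.2 -0.8] [179.96   0.    87.3 ]
```

>>> apply_moves(steps=[-1, 0, 0, 0.001, 0, 0, 0, -1, 0, 0, 0.001, 0, 0, 0, -1, 0, 0, 0.001, 0, 0, 0, -1, 0, 0, 0, 0, 0, 0])

```text
t: 9.82
ee_pos: [0.5613, 0.0834, 0.166]
orientation: [180.0, 0.0, 87.3]
ft_force: [0.4, -0.3, 1.4]
grip_width: 0.153
gripper_force: 69.5
```

```bash
python3 -c "from h import *;feel()"
```

```text
t 10.02 F [ 0.33 -0.13  1.36] pos [0.5613 0.0834 0.1661] Fz [1.4 1.1 0.8 2.1 1.3] [179.98   0.    87.31]
```

>>> apply_moves(steps=[-1, 0, 0, 0.0005, 0, 0, 0, -1, 0, 0, 0.0005, 0, 0, 0, -1, 0, 0, 0, 0, 0, 0])

```text
t: 10.27
ee_pos: [0.5613, 0.0834, 0.165]
orientation: [180.0, 0.0, 87.3]
ft_force: [0.8, -0.6, 1.9]
grip_width: 0.154
gripper_force: 69.5
```

>>> apply_moves(steps=[-1, 0, 0, 0.0005, 0, 0, 0, -1, 0, 0, 0.0005, 0, 0, 0, -1, 0, 0, 0, 0, 0, 0])

```text
t: 10.52
ee_pos: [0.5613, 0.0834, 0.1639]
orientation: [180.0, -0.0, 87.3]
ft_force: [1.0, -0.2, 2.5]
grip_width: 0.155
gripper_force: 69.6
```

>>> apply_moves(steps=[-1, 0, 0, 0.0005, 0, 0, 0, -1, 0, 0, 0.0005, 0, 0, 0, -1, 0, 0, 0, 0, 0, 0])

```text
t: 10.77
ee_pos: [0.5613, 0.0834, 0.1629]
orientation: [180.0, -0.0, 87.3]
ft_force: [0.5, 0.1, 2.4]
grip_width: 0.153
gripper_force: 69.6
```

```bash
python3 -c "from h import *;feel(3)"
```

```text
t 10.92 F [ 0.67 -0.36  2.78] pos [0.5612 0.0834 0.163 ] Fz [2.4 2.9 2.4 3.4] [179.98   0.    87.31]
```

>>> apply_moves(steps=[-1, 0, 0, 0.0005, 0, 0, 0, -1, 0, 0, 0.0005, 0, 0, 0, -1, 0, 0, 0, 0, 0, 0])

```text
t: 11.17
ee_pos: [0.5612, 0.0834, 0.1619]
orientation: [180.0, -0.0, 87.3]
ft_force: [0.5, 0.9, 2.0]
grip_width: 0.152
gripper_force: 69.7
```

>>> apply_moves(steps=[-1, 0, 0, 0.0005, 0, 0, 0, -1, 0, 0, 0.0005, 0, 0, 0, -1, 0, 0, 0, 0, 0, 0])

```text
t: 11.42
ee_pos: [0.5612, 0.0834, 0.1609]
orientation: [180.0, -0.0, 87.3]
ft_force: [0.9, 0.5, 2.0]
grip_width: 0.152
gripper_force: 69.8
```

>>> apply_moves(steps=[-1, 0, 0, 0.0005, 0, 0, 0, -1, 0, 0, 0.0005, 0, 0, 0, -1, 0, 0, 0, 0, 0, 0])

```text
t: 11.67
ee_pos: [0.5612, 0.0834, 0.1599]
orientation: [180.0, -0.0, 87.3]
ft_force: [0.9, -0.6, 3.2]
grip_width: 0.157
gripper_force: 69.8
```

```bash
python3 -c "from h import *;feel(3)"
```

```text
t 11.82 F [0.88 0.01 3.71] pos [0.5612 0.0834 0.1599] Fz [3.2 4.  3.9 3.7] [179.99  -0.    87.3 ]
```

>>> apply_moves(steps=[-1, 0, 0, 0.0005, 0, 0, 0, -1, 0, 0, 0.0005, 0, 0, 0, -1, 0, 0, 0, 0, 0, 0])

```text
t: 12.07
ee_pos: [0.5612, 0.0834, 0.1589]
orientation: [180.0, -0.0, 87.3]
ft_force: [1.2, 0.2, 4.8]
grip_width: 0.153
gripper_force: 69.9
```

>>> apply_moves(steps=[-1, 0, 0, 0.0005, 0, 0, 0, -1, 0, 0, 0.0003, 0, 0, 0, -1, 0, 0, 0, 0, 0, 0])

```text
t: 12.32
ee_pos: [0.5613, 0.0834, 0.1586]
orientation: [180.0, 0.0, 87.3]
ft_force: [1.2, -0.1, 7.4]
grip_width: 0.154
gripper_force: 70.5
```

```bash
python3 -c "from h import *;feel(3)"
```

```text
t 12.47 F [0.46 0.16 7.43] pos [0.5613 0.0834 0.1586] Fz [7.4 7.4 7.7 7.2] [179.97   0.    87.31]
```

Contact was at about 0.166 and the hard stop is at about 0.1587, so the button is some 7 mm down at roughly 8 N. I'll ease off slightly and slide toward the front wall.

>>> apply_moves(steps=[-1, 0, -0.001, -0.0002, 0, 0, 0, -1, 0, -0.001, 0, 0, 0, 0, -1, 0, -0.001, 0, 0, 0, 0, -1, 0, -0.001, 0, 0, 0, 0, -1, 0, 0, 0, 0, 0, 0])

```text
t: 12.88
ee_pos: [0.5574, 0.0836, 0.1587]
orientation: [179.9, 0.0, 87.3]
ft_force: [3.4, -0.4, 5.7]
grip_width: 0.152
gripper_force: 70.1
```

```bash
python3 -c "from h import *;feel(3)"
```

```text
t 13.03 F [ 2.71 -0.05  5.33] pos [0.5574 0.0836 0.1586] Fz [5.7 4.7 4.9 6. ] [179.94  -0.    87.3 ]
```

>>> apply_moves(steps=[-1, 0, -0.001, 0.0001, 0, 0, 0, -1, 0, -0.001, 0, 0, 0, 0, -1, 0, -0.001, 0, 0, 0, 0, -1, 0, -0.001, 0, 0, 0, 0, -1, 0, 0, 0, 0, 0, 0])

```text
t: 13.45
ee_pos: [0.5534, 0.0838, 0.1585]
orientation: [179.9, 0.0, 87.3]
ft_force: [2.8, -0.3, 5.6]
grip_width: 0.154
gripper_force: 70.1
```

```bash
python3 -c "from h import *;feel(3)"
```

```text
t 13.60 F [2.13 0.17 5.44] pos [0.5534 0.0838 0.1585] Fz [5.6 5.1 5.9 5.2] [179.94  -0.    87.3 ]
```

The slide is moving with Fx about 2 N. The stop seems to fall slowly, so I'll follow it downward.

>>> apply_moves(steps=[-1, 0, -0.001, 0.0001, 0, 0, 0, -1, 0, -0.001, 0.0001, 0, 0, 0, -1, 0, -0.001, 0.0001, 0, 0, 0, -1, 0, -0.001, 0, 0, 0, 0, -1, 0, 0, 0, 0, 0, 0])

```text
t: 14.02
ee_pos: [0.5496, 0.0839, 0.1584]
orientation: [179.9, 0.0, 87.3]
ft_force: [2.3, -0.8, 5.7]
grip_width: 0.153
gripper_force: 70.1
```

```bash
python3 -c "from h import *;feel(3)"
```

```text
t 14.17 F [ 2.45 -0.2   5.42] pos [0.5496 0.0839 0.1584] Fz [5.7 5.5 4.8 5.6] [179.92   0.    87.3 ]
```

>>> apply_moves(steps=[-1, 0, -0.001, 0.0002, 0, 0, 0, -1, 0, -0.001, 0.0001, 0, 0, 0, -1, 0, -0.001, 0.0001, 0, 0, 0, -1, 0, -0.001, 0.0001, 0, 0, 0, -1, 0, 0, 0, 0, 0, 0])

```text
t: 14.58
ee_pos: [0.546, 0.0841, 0.1582]
orientation: [179.8, 0.0, 87.3]
ft_force: [2.7, 0.4, 7.1]
grip_width: 0.156
gripper_force: 70.2
```

```bash
python3 -c "from h import *;feel(3)"
```

```text
t 14.73 F [ 2.76 -0.08  7.03] pos [0.546  0.0841 0.1582] Fz [7.1 7.2 7.4 6.4] [179.86  -0.    87.3 ]
```

>>> apply_moves(steps=[-1, 0, -0.001, 0.0001, 0, 0, 0, -1, 0, -0.001, 0, 0, 0, 0, -1, 0, -0.001, 0.0001, 0, 0, 0, -1, 0, -0.001, 0, 0, 0, 0, -1, 0, 0, 0, 0, 0, 0])

```text
t: 15.15
ee_pos: [0.542, 0.0843, 0.1581]
orientation: [179.8, -0.0, 87.3]
ft_force: [2.9, 0.9, 7.3]
grip_width: 0.151
gripper_force: 70.3
```

```bash
python3 -c "from h import *;feel(3)"
```

```text
t 15.30 F [2.83 0.46 6.58] pos [0.5421 0.0843 0.1581] Fz [7.3 6.2 6.3 6.5] [179.85  -0.    87.3 ]
```

>>> apply_moves(steps=[-1, 0, -0.001, 0.0001, 0, 0, 0, -1, 0, -0.001, 0.0001, 0, 0, 0, -1, 0, -0.001, 0, 0, 0, 0, -1, 0, -0.001, 0.0001, 0, 0, 0, -1, 0, 0, 0, 0, 0, 0])

```text
t: 15.72
ee_pos: [0.5382, 0.0845, 0.1579]
orientation: [179.8, -0.0, 87.3]
ft_force: [3.5, 0.6, 7.8]
grip_width: 0.149
gripper_force: 70.3
```

```bash
python3 -c "from h import *;feel(3)"
```

```text
t 15.87 F [3.3  0.11 7.92] pos [0.5382 0.0844 0.1579] Fz [7.8 7.  8.3 8.6] [179.82  -0.    87.3 ]
```

>>> apply_moves(steps=[-1, 0, -0.001, 0, 0, 0, 0, -1, 0, -0.001, 0, 0, 0, 0, -1, 0, -0.001, 0, 0, 0, 0, -1, 0, -0.001, 0.0001, 0, 0, 0, -1, 0, 0, 0, 0, 0, 0])

```text
t: 16.28
ee_pos: [0.5342, 0.0846, 0.1578]
orientation: [179.8, -0.0, 87.3]
ft_force: [3.0, 0.6, 7.0]
grip_width: 0.15
gripper_force: 70.3
```

```bash
python3 -c "from h import *;feel(3)"
```

```text
t 16.43 F [3.14 0.53 7.54] pos [0.5342 0.0846 0.1578] Fz [7.  7.7 7.5 7.9] [179.82  -0.    87.3 ]
```

>>> apply_moves(steps=[-1, 0, -0.001, 0, 0, 0, 0, -1, 0, -0.001, 0.0001, 0, 0, 0, -1, 0, -0.001, 0, 0, 0, 0, -1, 0, -0.001, 0, 0, 0, 0, -1, 0, 0, 0, 0, 0, 0])

```text
t: 16.85
ee_pos: [0.5302, 0.0848, 0.1577]
orientation: [179.8, -0.0, 87.3]
ft_force: [2.5, -0.2, 8.0]
grip_width: 0.151
gripper_force: 70.3
```

```bash
python3 -c "from h import *;feel(3)"
```

```text
t 17.00 F [3.06 0.35 7.85] pos [0.5302 0.0848 0.1577] Fz [8.  7.8 7.6 7.9] [179.83   0.    87.31]
```

>>> apply_moves(steps=[-1, 0, -0.001, 0, 0, 0, 0, -1, 0, -0.001, 0, 0, 0, 0, -1, 0, -0.001, 0, 0, 0, 0, -1, 0, -0.001, 0, 0, 0, 0, -1, 0, 0, 0, 0, 0, 0])

```text
t: 17.42
ee_pos: [0.526, 0.085, 0.1576]
orientation: [179.8, -0.0, 87.3]
ft_force: [3.7, -0.2, 7.4]
grip_width: 0.156
gripper_force: 70.3
```

```bash
python3 -c "from h import *;feel(3)"
```

```text
t 17.57 F [3.52 0.07 7.42] pos [0.5261 0.085  0.1575] Fz [7.4 7.4 7.5 7.3] [179.85  -0.    87.3 ]
```

>>> apply_moves(steps=[-1, 0, -0.001, 0, 0, 0, 0, -1, 0, -0.001, 0, 0, 0, 0, -1, 0, -0.001, 0, 0, 0, 0, -1, 0, -0.001, 0, 0, 0, 0, -1, 0, 0, 0, 0, 0, 0])

```text
t: 17.98
ee_pos: [0.5219, 0.0853, 0.1575]
orientation: [179.9, -0.0, 87.3]
ft_force: [2.4, 0.5, 6.7]
grip_width: 0.153
gripper_force: 70.3
```

```bash
python3 -c "from h import *;feel(3)"
```

```text
t 18.13 F [2.78 0.22 7.09] pos [0.522  0.0852 0.1575] Fz [6.7 7.2 7.5 7.1] [179.86  -0.    87.3 ]
```

>>> apply_moves(steps=[-1, 0, -0.001, 0, 0, 0, 0, -1, 0, -0.001, 0, 0, 0, 0, -1, 0, -0.001, 0, 0, 0, 0, -1, 0, 0, 0, 0, 0, 0])

```text
t: 18.47
ee_pos: [0.5189, 0.0853, 0.1574]
orientation: [179.9, 0.0, 87.3]
ft_force: [1.7, -0.6, 7.3]
grip_width: 0.15
gripper_force: 70.4
```

```bash
python3 -c "from h import *;feel(3)"
```

```text
t 18.62 F [ 1.14 -0.45  7.2 ] pos [0.5188 0.0854 0.1574] Fz [7.3 7.6 7.1 6.8] [179.91   0.    87.3 ]
```

>>> apply_moves(steps=[-1, 0, -0.001, 0, 0, 0, 0, -1, 0, -0.0005, 0, 0, 0, 0, -1, 0, 0, 0, 0, 0, 0])

```text
t: 18.87
ee_pos: [0.5176, 0.0854, 0.1575]
orientation: [179.8, 0.0, 87.3]
ft_force: [3.4, -0.9, 6.6]
grip_width: 0.154
gripper_force: 70.1
```

```bash
python3 -c "from h import *;feel(3)"
```

```text
t 19.02 F [ 2.95 -0.6   6.71] pos [0.5176 0.0854 0.1575] Fz [6.6 7.  6.6 6.6] [179.85   0.    87.3 ]
```

>>> apply_moves(steps=[-1, 0, -0.0005, 0, 0, 0, 0, -1, 0, -0.0005, 0, 0, 0, 0, -1, 0, 0, 0, 0, 0, 0])

```text
t: 19.27
ee_pos: [0.5171, 0.0854, 0.1575]
orientation: [179.8, 0.0, 87.3]
ft_force: [5.9, 0.6, 4.5]
grip_width: 0.154
gripper_force: 70.1
```

```bash
python3 -c "from h import *;feel(3)"
```

```text
t 19.42 F [ 5.44 -0.05  4.99] pos [0.5171 0.0854 0.1575] Fz [4.5 4.4 5.6 5.5] [179.77   0.    87.29]
```

>>> apply_moves(steps=[-1, 0, -0.0005, 0.0001, 0, 0, 0, -1, 0, -0.0005, 0, 0, 0, 0, -1, 0, 0, 0, 0, 0, 0])

```text
t: 19.67
ee_pos: [0.5167, 0.0854, 0.1576]
orientation: [179.7, -0.0, 87.3]
ft_force: [7.8, -0.1, 3.3]
grip_width: 0.154
gripper_force: 69.5
```

```bash
python3 -c "from h import *;feel(3)"
```

```text
t 19.82 F [7.54 0.19 2.63] pos [0.5168 0.0854 0.1576] Fz [3.3 3.3 1.4 2.6] [ 1.7966e+02 -1.0000e-02  8.7290e+01]
```

Fx climbs with almost no movement at TCP x of about 0.517, roughly 40-41 mm after wall contact, so the slide is at its end stop. I'll ease the push a little and let the button up there.

>>> apply_moves(steps=[-1, 0, 0.0008, 0, 0, 0, 0, -1, 0, 0, -0.001, 0, 0, 0, -1, 0, 0, -0.001, 0, 0, 0, -1, 0, 0, -0.002, 0, 0, 0, -1, 0, 0, -0.002, 0, 0, 0, -1, 0, 0, -0.002, 0, 0, 0, -1, 0, 0, -0.002, 0, 0, 0, -1, 0, 0, 0, 0, 0, 0])

```text
t: 20.48
ee_pos: [0.5168, 0.0855, 0.167]
orientation: [179.8, -0.0, 87.3]
ft_force: [6.7, 0.9, 2.6]
grip_width: 0.149
gripper_force: 69.8
```

```bash
python3 -c "from h import *;feel(3)"
```

```text
t 20.63 F [6.58 0.29 2.15] pos [0.5168 0.0855 0.167 ] Fz [2.6 2.  2.2 1.7] [ 1.7978e+02 -2.0000e-02  8.7290e+01]
```

>>> apply_moves(steps=[-1, 0, 0.001, -0.0005, 0, 0, 0, -1, 0, 0.001, 0, 0, 0, 0, -1, 0, 0.001, 0, 0, 0, 0, -1, 0, 0.001, 0, 0, 0, 0, -1, 0, 0, 0, 0, 0, 0])

```text
t: 21.05
ee_pos: [0.5184, 0.0854, 0.1663]
orientation: [-179.8, -0.0, 87.3]
ft_force: [0.4, -0.1, 1.5]
grip_width: 0.153
gripper_force: 69.6
```

```bash
python3 -c "from h import *;feel(3)"
```

```text
t 21.20 F [-0.8   0.46  1.18] pos [0.5185 0.0854 0.1664] Fz [1.5 0.8 1.3 1. ] [-179.86    0.     87.31]
```

>>> apply_moves(steps=[-1, 0, 0.001, -0.001, 0, 0, 0, -1, 0, 0.001, 0, 0, 0, 0, -1, 0, 0.001, 0, 0, 0, 0, -1, 0, 0, 0, 0, 0, 0])

```text
t: 21.53
ee_pos: [0.5227, 0.0852, 0.168]
orientation: [180.0, 0.0, 87.3]
ft_force: [-0.5, 0.7, -0.3]
grip_width: 0.15
gripper_force: 69.5
```

```bash
python3 -c "from h import *;feel(3)"
```

```text
t 21.68 F [ 0.04  0.13 -0.93] pos [0.5225 0.0852 0.168 ] Fz [-0.3 -2.2 -1.5  0.2] [-179.99   -0.     87.3 ]
```

The pin is free and the button is up. Now a gentle check backwards, 3 mm, to see that the slide is locked.

>>> apply_moves(steps=[-1, 0, 0.001, 0, 0, 0, 0, -1, 0, 0.001, 0, 0, 0, 0, -1, 0, 0.001, 0, 0, 0, 0, -1, 0, 0, 0, 0, 0, 0])

```text
t: 22.02
ee_pos: [0.5252, 0.0851, 0.1679]
orientation: [-179.9, -0.0, 87.3]
ft_force: [-1.1, -0.2, 0.3]
grip_width: 0.153
gripper_force: 69.4
```

```bash
python3 -c "from h import *;feel(3)"
```

```text
t 22.17 F [-1.62  0.09  0.13] pos [0.5252 0.0851 0.1679] Fz [ 0.3  0.1  0.4 -0.4] [-179.96   -0.     87.31]
```

>>> apply_moves(steps=[-1, 0, 0.001, 0, 0, 0, 0, -1, 0, 0.001, 0, 0, 0, 0, -1, 0, 0, 0, 0, 0, 0])

```text
t: 22.42
ee_pos: [0.5269, 0.0851, 0.1679]
orientation: [-179.9, -0.0, 87.3]
ft_force: [-4.2, 0.5, 2.0]
grip_width: 0.154
gripper_force: 69.7
```

```bash
python3 -c "from h import *;feel(3)"
```

```text
t 22.57 F [-4.94  0.18  1.56] pos [0.5269 0.085  0.1679] Fz [2.  2.3 0.3 1.7] [-179.91   -0.     87.31]
```

It holds against 5 N, so the slide is latched. I'll nudge it forward again to take up the play, then centre the pin and lift out.

>>> apply_moves(steps=[-1, 0, -0.003, 0, 0, 0, 0, -1, 0, -0.003, 0, 0, 0, 0, -1, 0, -0.002, 0, 0, 0, 0, -1, 0, -0.002, 0, 0, 0, 0, -1, 0, -0.001, 0, 0, 0, 0, -1, 0, -0.001, 0, 0, 0, 0, -1, 0, 0, 0, 0, 0, 0])

```text
t: 23.15
ee_pos: [0.5167, 0.0854, 0.1688]
orientation: [179.8, -0.0, 87.3]
ft_force: [5.0, -0.2, -2.6]
grip_width: 0.153
gripper_force: 69.2
```

```bash
python3 -c "from h import *;feel(3)"
```

```text
t 23.30 F [ 4.92  0.19 -2.72] pos [0.5167 0.0854 0.1688] Fz [-2.6 -2.9 -2.8 -2.6] [179.8   -0.    87.29]
```

>>> apply_moves(steps=[-1, 0, 0.003, 0, 0, 0, 0, -1, 0, 0.002, 0, 0, 0, 0, -1, 0, 0, -0.003, 0, 0, 0, -1, 0, 0, -0.006, 0, 0, 0, -1, 0, 0, -0.015, 0, 0, 0, -1, 0, 0, -0.025, 0, 0, 0, -1, 0, 0, -0.026, 0, 0, 0, -1, 0, 0, 0, 0, 0, -5.35, -1, 0, 0, 0, 0, 0, -5.35, -1, 0, 0, 0, 0, 0, 0])

```text
t: 24.13
ee_pos: [0.5205, 0.0854, 0.2441]
orientation: [179.9, 0.0, 98.2]
ft_force: [-0.5, 0.1, -1.4]
grip_width: 0.153
gripper_force: 69.4
```

```bash
python3 - <<'E'
from h import *
s=readout.read_state();print(s["t"],s["ee_pos"],s["orientation"],s["ft_force"])
M=R.from_euler("xyz",s["orientation"],degrees=True).as_matrix()
print("to go, tool axes",(M.T@(np.array([.4246,.3564,.243])-s["ee_pos"])).round(4))
a=cams.get_image("side")[:,:,::-1];b=cv2.imread("pics/side0.png")
cv2.imwrite("pics/d7.png",a)
D=cal("side")
# dark front plate: dark pixels in the photometer's front region before/after
for n,i in(("0",b),("7",a)):
    g=cv2.cvtColor(i,cv2.COLOR_BGR2GRAY)[165:215,255:330]; m=(g<95).astype(np.uint8)
    k,l,st,ce=cv2.connectedComponentsWithStats(m); print(n,[(st[j].tolist(),(ce[j]+[255,165]).round(1).tolist()) for j in range(1,k) if st[j,4]>25])
for dx in(-.080,-.120):
    print(dx,proj(D,np.array([.5665,.0815,.035])+dx*np.array([.9989,-.0471,0])).round(1))
E
```

```text
24.1333 [0.52046366 0.08535251 0.24412465] [1.79949832e+02 1.31895656e-02 9.81997039e+01] [-0.4870654   0.12493271 -1.43470946]
to go, tool axes [ 0.2819 -0.0562  0.001 ]
0 [([33, 16, 9, 15, 57], [292.0, 188.6]), ([71, 18, 4, 14, 43], [327.8, 189.9])]
7 [([27, 16, 9, 8, 37], [286.5, 184.9]), ([70, 18, 5, 14, 47], [327.6, 190.1]), ([49, 21, 8, 13, 40], [307.6, 191.9])]
-0.08 [293.2 188.8]
-0.12 [309.3 192.5]
```

The front plate moved from (292,188.6) to (307.6,191.9) px, which is about 39-40 mm and agrees with the stop. Now back to the stand.

>>> apply_moves(steps=[-1, 0.0352, -0.007, 0, 0, 0, 0, -1, 0.0352, -0.007, 0, 0, 0, 0, -1, 0.0352, -0.007, 0, 0, 0, 0, -1, 0.0352, -0.007, 0, 0, 0, 0, -1, 0.0352, -0.007, 0, 0, 0, 0, -1, 0.0352, -0.007, 0, 0, 0, 0, -1, 0.0352, -0.007, 0, 0, 0, 0, -1, 0.0352, -0.007, 0, 0, 0, 0, -1, 0, 0, 0, 0, 0, 0, -1, 0, 0, 0, 0, 0, 0, -1, 0, 0, 0, 0, 0, 0])

```text
t: 25.1
ee_pos: [0.4255, 0.356, 0.2426]
orientation: [-179.9, 0.1, 98.0]
ft_force: [0.5, -0.1, -0.8]
grip_width: 0.149
gripper_force: 69.4
```

```bash
python3 - <<'E'
from h import *
feel(3)
s=readout.read_state()
M=R.from_euler("xyz",s["orientation"],degrees=True).as_matrix()
print("to go",(M.T@(np.array([.4246,.3564,.243])-s["ee_pos"])).round(4))
a=cams.get_image("wrist")[:,:,::-1];cv2.imwrite("pics/w8.png",a);b=cv2.imread("pics/w5.png")
# compare tip patch before/after
t=b[205:240,243:275]
r=cv2.matchTemplate(a[190:255,225:295],t,cv2.TM_CCOEFF_NORMED); print(r.max(),np.array(cv2.minMaxLoc(r)[3])+[225-243,190-205])
for nm in("scene","side"):
    q=cams.get_image(nm)[:,:,::-1]; p=cv2.imread("pics/%s5.png"%nm[0].replace("s","s") if nm=="scene" else "pics/d5.png")
    u=(240,210) if nm=="scene" else (285,225)
    t=p[u[1]-12:u[1]+13,u[0]-9:u[0]+10]; r=cv2.matchTemplate(q[u[1]-25:u[1]+26,u[0]-20:u[0]+21],t,cv2.TM_CCOEFF_NORMED)
    print(nm,r.max(),np.array(cv2.minMaxLoc(r)[3])-[11,13])
E
```

```text
t 25.25 F [ 0.12  0.03 -0.57] pos [0.426  0.3555 0.2428] Fz [-0.8 -0.4  0.2 -1.3] [-1.7998e+02  2.0000e-02  9.7860e+01]
to go [ 0.0014 -0.0015 -0.0001]
0.96856135 [ 0 -1]
scene 0.9610357 [0 0]
side 0.920897 [-1 -1]
```

>>> apply_moves(steps=[-1, 0.0011, -0.0013, 0.015, 0, 0, 0, -1, 0, 0, 0.025, 0, 0, 0, -1, 0, 0, 0.02, 0, 0, 0, -1, 0, 0, 0.01, 0, 0, 0, -1, 0, 0, 0.006, 0, 0, 0, -1, 0, 0, 0.005, 0, 0, 0, -1, 0, 0, 0, 0, 0, 0, -1, 0, 0, 0, 0, 0, 0])

```text
t: 26.07
ee_pos: [0.4249, 0.3575, 0.1629]
orientation: [179.9, -0.0, 98.0]
ft_force: [1.3, -0.4, -1.1]
grip_width: 0.156
gripper_force: 69.4
```

```bash
python3 -c "from h import *;feel(3)"
```

```text
t 26.22 F [ 0.25  0.17 -1.18] pos [0.425  0.3576 0.1631] Fz [-1.1 -0.7 -1.1 -1.8] [ 1.799e+02 -4.000e-02  9.801e+01]
```

>>> apply_moves(steps=[-1, -0.001, 0, 0.004, 0, 0, 0, -1, 0, 0, 0.006, 0, 0, 0, -1, 0, 0, 0.006, 0, 0, 0, -1, 0, 0, 0.006, 0, 0, 0, -1, 0, 0, 0.005, 0, 0, 0, -1, 0, 0, 0, 0, 0, 0, -1, 0, 0, 0, 0, 0, 0])

```text
t: 26.8
ee_pos: [0.4243, 0.3561, 0.1345]
orientation: [-179.9, 0.0, 98.0]
ft_force: [-0.5, -0.1, 0.0]
grip_width: 0.154
gripper_force: 69.4
```

```bash
python3 -c "from h import *;feel(3)"
```

```text
t 26.95 F [-0.01 -0.16 -0.44] pos [0.4244 0.3563 0.1349] Fz [ 0.  -0.4 -0.3 -1.1] [179.99  -0.    98.01]
```

Fz is still near the baseline, so I'll lower in 0.7 mm steps until it seats.

>>> apply_moves(steps=[-1, 0, 0, 0.0007, 0, 0, 0, -1, 0, 0, 0.0007, 0, 0, 0, -1, 0, 0, 0, 0, 0, 0])

```text
t: 27.2
ee_pos: [0.4244, 0.3563, 0.1337]
orientation: [-180.0, -0.0, 98.0]
ft_force: [-0.3, 0.2, -1.0]
grip_width: 0.156
gripper_force: 69.4
```

```bash
python3 -c "from h import *;feel(3)"
```

```text
t 27.35 F [-0.31 -0.1  -1.06] pos [0.4245 0.3563 0.1337] Fz [-1.  -1.9 -0.6 -0.7] [180.    -0.    98.01]
```

>>> apply_moves(steps=[-1, 0, 0, 0.0005, 0, 0, 0, -1, 0, 0, 0.0005, 0, 0, 0, -1, 0, 0, 0, 0, 0, 0])

```text
t: 27.6
ee_pos: [0.4246, 0.3563, 0.133]
orientation: [180.0, -0.0, 98.0]
ft_force: [-1.2, 0.2, 2.5]
grip_width: 0.155
gripper_force: 70.1
```

```bash
python3 -c "from h import *;feel(3)"
```

```text
t 27.75 F [-0.91 -0.28  3.43] pos [0.4246 0.3563 0.133 ] Fz [2.5 3.3 3.4 4.5] [179.98  -0.    98.  ]
```

Seated at 0.133, the same height as at the grasp. Releasing and backing off upward.

>>> apply_moves(steps=[-0.5, 0, 0, 0, 0, 0, 0, -0.2, 0, 0, 0, 0, 0, 0, 0.2, 0, 0, 0, 0, 0, 0, 0.6, 0, 0, 0, 0, 0, 0, 1, 0, 0, 0, 0, 0, 0, 1, 0, 0, 0, 0, 0, 0, 1, 0, 0, 0, 0, 0, 0, 1, 0, 0, 0, 0, 0, 0, 1, 0, 0, 0, 0, 0, 0, 1, 0, 0, 0, 0, 0, 0])

```text
t: 28.58
ee_pos: [0.4245, 0.3563, 0.1327]
orientation: [180.0, -0.0, 98.0]
ft_force: [-0.1, 0.4, -0.3]
grip_width: 1.004
gripper_force: 0.0
```

>>> apply_moves(steps=[1, 0, 0, -0.01, 0, 0, 0, 1, 0, 0, -0.025, 0, 0, 0, 1, 0, 0, -0.03, 0, 0, 0, 1, 0, 0, -0.03, 0, 0, 0, 1, 0, 0, -0.03, 0, 0, 0, 1, 0, 0, -0.025, 0, 0, 0, 1, 0, 0, 0, 0, 0, 0, 1, 0, 0, 0, 0, 0, 0])

```text
t: 29.25
ee_pos: [0.4253, 0.3567, 0.2854]
orientation: [179.7, -0.1, 98.0]
ft_force: [-0.6, -0.0, -0.5]
grip_width: 1.0
gripper_force: 0.0
```

```bash
python3 - <<'E'
from h import *
s=readout.read_state();print(s["t"],s["ee_pos"],s["ft_force"],s["grip_width"])
for nm in("scene","side"):
    q=cams.get_image(nm)[:,:,::-1]; p=cv2.imread(f"pics/{nm}0.png"); cv2.imwrite(f"pics/{nm}9.png",q)
    u=proj(cal(nm),(.4265,.3555,.075)).astype(int)
    t=p[u[1]-18:u[1]+19,u[0]-9:u[0]+10]; r=cv2.matchTemplate(q[u[1]-26:u[1]+27,u[0]-17:u[0]+18],t,cv2.TM_CCOEFF_NORMED)
    print(nm,u,"tool match",r.max().round(3),np.array(cv2.minMaxLoc(r)[3])-[8,8])
    d=cv2.absdiff(q,p).max(2)>45; d=cv2.morphologyEx(d.astype(np.uint8),cv2.MORPH_OPEN,np.ones((3,3)))
    k,l,st,ce=cv2.connectedComponentsWithStats(d); print([st[j].tolist() for j in range(1,k) if st[j,4]>15])
E
```

```text
29.25 [0.42527463 0.35674351 0.28536659] [-0.63350016 -0.00415742 -0.46588054] 1.0003239007377591
scene [239 233] tool match 0.96 [1 0]
[[196, 0, 128, 83, 4633], [374, 0, 122, 159, 9679], [471, 0, 41, 54, 1783], [462, 57, 40, 42, 902], [206, 87, 67, 90, 3206], [495, 98, 17, 17, 167], [412, 173, 33, 26, 293], [270, 188, 5, 4, 17], [290, 197, 14, 7, 76], [303, 201, 8, 8, 46], [290, 213, 16, 8, 97], [335, 224, 38, 31, 675], [405, 226, 46, 60, 1144], [189, 254, 125, 54, 3041], [444, 290, 68, 40, 986]]
side [282 252] tool match 0.954 [1 0]
[[238, 0, 104, 180, 5547], [402, 0, 110, 117, 10663], [266, 3, 4, 8, 31], [265, 13, 4, 18, 65], [295, 66, 5, 6, 26], [299, 75, 6, 5, 27], [295, 74, 27, 18, 265], [385, 123, 16, 35, 290], [315, 168, 11, 16, 144], [266, 175, 7, 6, 33], [290, 181, 8, 9, 61], [441, 182, 52, 70, 1356], [295, 185, 18, 15, 124], [289, 200, 20, 11, 161], [353, 201, 32, 41, 928], [501, 254, 11, 11, 63], [503, 267, 9, 4, 32], [225, 278, 145, 62, 5592]]
```

```bash
python3 -c "
from cell import sign_off
print(sign_off())"
```

```text
the job is handed in; nothing more can be done
None
```

The job is handed in: the filter slide is out at its end stop and held against a 5 N backward push, and the tool is back upright and seated in the grey stand; measured forces peaked at about 8.5 N on the button and 8 N on the slide, and the run took about 29 s.

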